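# Find the live hold-down shoe with a feeler gauge

### The arm

A 6-joint arm with a two-finger parallel gripper is mounted at the origin on a cart in front of the work surface, level with it; the furniture and walls round the work are solid. World frame = base frame: x ahead of the robot, y to its left, z up, the work surface at z = 0. Lengths are in m, angles in rad, forces in N, time in s.
With the tool pointing down it reaches from about 0.35 to 0.8 m from the base axis. Payload 7.3 kg.
Tool frame: the origin (TCP) lies on the centre line of the jaws, within the pads' length; the fingertips stand 25 mm ahead of it and the grasp point (between the pads) lies 6 mm ahead of it; z points along the fingers, x is the direction in which the jaws open and shut, and the axes are right-handed (so a half turn about z gives the same grasp; the last joint's range is limited). The gripper opens to 85 mm and grips with 20 to 120 N. Pads are 22 mm wide; open, the fingers measure 114 mm over their backs; the gripper's body (76 mm by 85 mm) begins 54 mm behind the grasp point. The pads swing forward as they close: fully open they stand 13 mm farther back than shut.
Start: joints at [0.993, 0.342, 1.524, -0, 1.275, -0.146], TCP at [0.22, 0.477, 0.256] pointing down, gripper open.
Joint ranges: [-2.53, 2.53], [-0.77, 2.02], [0.04, 2.7], [-1, 4.14], [0.28, 2.66], [-3.11, 3.11]. Speed limits (rad/s): [2.57, 2.57, 3.14, 3.14, 3.14, 3.14].

### API

Orientations are given as a rotation vector (axis times angle).
In Python, from plant import observe, optics, manip gives the robot as it stands.
- The arm moves only by the shell command python3 -m creep 'ROWS' [FORCE]. ROWS is a JSON object of lists of equal length, an entry for each row: "linear": the shift along the tool's x, y, z in m, a list of three; "twist": the turn, a rotation vector about the tool's x, y, z in rad, a list of three; "fingers": the finger opening in m, from 0 to 0.0854. A call has 1 to 20 rows; each row is the pose to reach, as a shift and turn from the pose commanded when the call began, along the tool's axes at that moment; what a row does not reach only later rows make up. A row lasts 1/8 s, in which the tool goes at most 62.5 mm and 10.7 degrees, less where a joint would pass 70% of its speed; a pose out of reach is approached as far as the arm can. A call with a gripper value outside its range is refused whole. The fingers move at their own pace and stop on an object; FORCE is the grip in N (left out, the last holds). Time passes only in rows, so rows that repeat a pose let the fingers close. It gives the time, the measured TCP pose, the force and the opening at its end, in the units of the state.
- observe(): the state, without advancing time (a new reading comes with each control period).
- optics.get_image(name): name is "side" or "top"; returns a dict with "img" (420x560x3 uint8, red, green, blue), "fx", "fy", "cx", "cy" (pixels), "rvec" (rotation vector, rad) and "tvec" (3), from world to camera coordinates, as OpenCV has them. Camera axes: x right, y down, z forward; pixel columns grow to the right and rows downward; lengths in m; the calibration is good to about 2 mm. A picture is of the moment at which its call begins. There is no depth.
- manip.hand_in(): hands the job in, once; it reports no verdict.
Trained networks look in the newest picture that a camera, given by its name, has taken for a name from the list of things; names that differ only in an ending like _2 or _b are one class to them, and where a whole thing is asked for, a point or a joint stands for the part that bears it (a point fixed in the world has none). Each returns a list of dicts, best first, with "confidence" (0 to 1); they miss things now and then, are a little off and sometimes report something else, mostly with a low value. They report only what shows in the picture. A call takes as long as a camera call.
- optics.trace(camera, label): "region" (420x560 bool, what is visible of it).
- optics.tip_of(camera, label): "position" ([x, y, z] in m, in the coordinates of the camera as it stood for that picture, good to about 4 mm: a listed point, or the origin of a listed thing).
The state is a dict: "t": time; "joints": joint angles; "joint_velocities": joint speeds; "tau": joint torques, N m; "position": TCP position; "ee_rot": TCP orientation; "force": force on the tool from outside, world axes, zero at the start; "torque": the same for the moment, N m; "width": finger opening in m.
Only numpy, scipy, OpenCV 4.12 (cv2) and the standard library are available. Lean on these libraries where they do the work, as an engineer would, in place of code of your own. Each camera call takes 0.05 s, during which the arm holds its last target.

### The job

One of the three hold-down shoes on the little strip guide is stuck down, one is slack and one is sprung just right, and from outside they look alike. Take the orange-handled feeler gauge, slide its blade level into the gaps under the shoes to feel which one lets it in with a steady drag, and leave the gauge sticking in that gap, lightly nipped, with well over half of its blade in. Leave the swab cup, the white-lidded jar, the ring clamp and the hammer where they are.

Things in the scene. Friction and masses are not known exactly. Their poses are not given: they have to be found in the camera images.
- gauge: feeler gauge lying flat on the bench: orange handle 62 x 24 x 26 mm (along its x, y, z) and a flat steel blade 4 mm thick (z), 16 mm wide (y) and 66 mm long that sticks out of the handle's +x end at mid-height, with a rounded nose. About 60 g. Origin under the handle's centre, on the underside; z up.
- gauge_grip (a point): centre of the gauge's handle, half-way up (13 mm above the underside); axes as the gauge's. The blade's middle plane is at this height.
- gauge_tip (a point): nose of the gauge's blade, 97 mm along +x from the handle's centre, in the blade's middle plane
- rail: strip guide fixed on the bench: a dark steel block 60 x 150 mm (x, y) whose bright flat top, the anvil, is 38 mm above the bench; front face at x = -30 mm, towards the robot. Origin on the bench under the block's centre; blades go in along its +x; z up. A foot plate 8 mm high stands out 7 mm beyond the ends and 16 mm behind.
- anvil_mid (a point): centre of the anvil (rail x = y = 0). On the anvil stand three grey shoe housings side by side, 46 mm apart, each 36 mm wide, 56 mm deep, to 76 mm above the bench (screw on top to 88 mm). In each a brass shoe hangs over the anvil, from 25 mm before to 22 mm behind this line, with a sloping lead-in in front.
- gap_left (a point): middle of the mouth of the left (+y) gap, in the plane of the front face, 43 mm above the bench. Each mouth is 26 mm wide (so all the way through) and 10.5 mm high from the anvil up. Which shoe stands where changes. Under the stuck one the blade stops hard less than 30 mm in from the mouth.
- gap_mid (a point): the same for the middle gap. Under the slack shoe there are 9.5 mm of free height over the anvil, so that a blade held level at the mouth's middle height passes without touching.
- gap_right (a point): the same for the right (-y) gap. The sprung shoe presses down on the blade with about 4 to 5 N from about 29 mm in (drag 2 to 8 N) and yields up to 12 mm; pushing in under its lead-in takes up to about 10 N.
- ring_clamp: loose wooden ring clamp, lying, 29 x 140 x 28 mm (long along its y); origin under its middle
- hammer: loose small hammer, lying, 38 x 174 x 10 mm (long along its y); origin under its middle
- swab_cup: loose beaker of swabs, 42 mm across, 69 mm tall, upright; origin under its middle
- white_jar: loose clear jar with a white lid beside the strip guide, 42 mm across, 58 mm tall, upright; origin under its middle

How it is judged:
By the outcome, as a careful person would: the job done as asked, in the order asked, and still so for the second after the job is handed in, with the robot touching nothing.
It also fails if it takes over 53 s, if anything falls off the work surface, if the arm or the gripper's body presses on something with over 40 N, if the wrist force passes 120 N, or if a joint passes its speed limit or range.

## Working session

There is one attempt and no reset: what is moved stays moved. The work goes in short steps, Python scripts to look and compute and a shell command to move; the robot and the scene stay as the last step left them, time stands still between calls to the robot, and variables do not carry over. Pictures are saved under pics/ and viewed, and the job is handed in when it is done.

```bash
ls; mkdir -p pics
cat > h.py <<'E'
import numpy as np,cv2
from plant import observe,optics,manip
from scipy.spatial.transform import Rotation as R
def snap(c,name):
    d=optics.get_image(c); cv2.imwrite('pics/'+name,d['img'][:,:,::-1]); return d
def toworld(d,p):
    M=R.from_rotvec(np.ravel(d['rvec'])).as_matrix(); return M.T@(np.array(p)-np.ravel(d['tvec']))
def proj(d,p):
    M=R.from_rotvec(np.ravel(d['rvec'])).as_matrix(); q=M@np.array(p)+np.ravel(d['tvec']); return np.array([d['fx']*q[0]/q[2]+d['cx'],d['fy']*q[1]/q[2]+d['cy']])
def ray(d,uv,z):
    M=R.from_rotvec(np.ravel(d['rvec'])).as_matrix(); o=-M.T@np.ravel(d['tvec']); v=M.T@np.array([(uv[0]-d['cx'])/d['fx'],(uv[1]-d['cy'])/d['fy'],1]); return o+v*(z-o[2])/v[2]
E
python3 - <<'E'
from h import *
s=observe();print(s)
for c in ['top','side']:
    d=snap(c,c+'0.png')
    print(c,d['fx'],toworld(d,[0,0,0]))
    for l in ['gauge','gauge_grip','gauge_tip','rail','anvil_mid','gap_left','gap_mid','gap_right','ring_clamp','hammer','swab_cup','white_jar']:
        for r in optics.tip_of(c,l)[:2]: 
            w=toworld(d,r['position']); print(l,round(r['confidence'],2),w.round(4),proj(d,w).round(0))
E
```

```text
pics
{'t': 0.0, 'joints': array([ 9.93009062e-01,  3.42741423e-01,  1.52503670e+00, -6.48375689e-07,
        1.27538719e+00, -1.45997649e-01]), 'joint_velocities': array([ 0.00069323,  0.00050621, -0.00094704, -0.00129655, -0.00149844,
       -0.00158895]), 'tau': array([-6.97649975e-04, -4.33671927e+01, -2.46015519e+01, -2.31293707e-04,
        7.68570055e-03,  4.91499065e-05]), 'position': array([0.219487  , 0.4765135 , 0.25560935]), 'ee_rot': array([ 2.64520595e+00,  1.69364131e+00, -2.25121565e-03]), 'force': array([0.45069167, 0.15007887, 0.12406337]), 'torque': array([-0.00614758,  0.00386306,  0.03702956]), 'width': 0.08546500298800064}
top 481.0391190562309 [0.31933522 0.18859881 0.97364666]
gauge 0.96 [ 0.4423  0.2756 -0.0009] [237. 241.]
gauge_grip 0.72 [0.4437 0.2772 0.0172] [236. 239.]
gauge_tip 0.6 [0.5432 0.2681 0.0139] [243. 191.]
gauge_tip 0.41 [0.3609 0.1594 0.0012] [292. 284.]
rail 0.89 [6.077e-01 8.730e-02 4.000e-04] [331. 166.]
gap_left 0.72 [0.5651 0.1256 0.0426] [314. 180.]
gap_mid 0.91 [0.5785 0.0788 0.0451] [338. 174.]
gap_right 0.84 [0.5863 0.0354 0.0437] [35
[... 411 characters left out ...]
 216.]
gauge_grip 0.91 [0.4505 0.2789 0.0146] [252. 211.]
gauge_tip 0.95 [0.5428 0.2698 0.0146] [289. 209.]
rail 0.66 [ 0.6029  0.0889 -0.0011] [337. 251.]
rail 0.37 [0.564  0.1259 0.0466] [316. 226.]
anvil_mid 0.8 [0.6075 0.0875 0.0375] [340. 236.]
anvil_mid 0.57 [0.5458 0.2708 0.0146] [290. 209.]
gap_left 0.9 [0.5666 0.1265 0.0445] [317. 226.]
gap_mid 0.57 [0.5794 0.079  0.0474] [330. 236.]
gap_right 0.56 [0.5832 0.0334 0.0476] [340. 247.]
ring_clamp 0.92 [ 0.4398  0.3314 -0.0037] [244. 208.]
hammer 0.52 [ 0.4525  0.4067 -0.0006] [243. 194.]
swab_cup 0.76 [0.3584 0.1546 0.0068] [222. 245.]
swab_cup 0.44 [0.5862 0.0353 0.0468] [341. 247.]
white_jar 0.65 [ 0.6485 -0.0252 -0.002 ] [378. 279.]
```

View pics/top0.png

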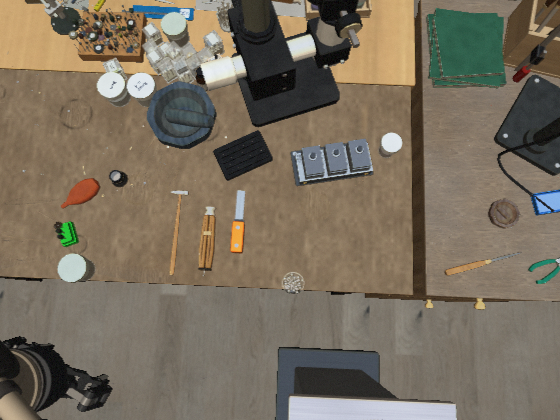

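View pics/side0.png

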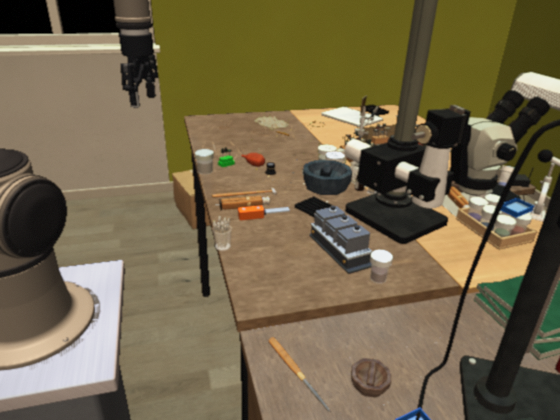

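Top view: the gauge handle is at (237,237) with its blade up to (240,192), the rail is at (332,162), and the ring clamp lies just left of the gauge at (207,238). I'll refine these with masks.

Run:
```python
from h import *
d=snap('top','top1.png')
im=cv2.cvtColor(d['img'],cv2.COLOR_RGB2HSV)
g=optics.trace('top','gauge')[0]['region']
h=g&(im[...,1]>150)&(im[...,0]<25)
def mom(mask,z):
    p=np.argwhere(mask)[:,::-1]; w=np.array([ray(d,q,z)[:2] for q in p]); c=w.mean(0); e,v=np.linalg.eigh(np.cov((w-c).T)); 
    return c,np.degrees(np.arctan2(v[1,1],v[0,1])),np.sqrt(12*e)
print('handle',mom(h,.024)); print('blade',mom(g&~h,.015)); print('whole',mom(g,.02))
for l,z in [('ring_clamp',.02),('rail',.07)]:
    r=optics.trace('top',l)[0]; print(l,r['confidence'],mom(r['region'],z))
    m=r['region'].astype(np.uint8); c=max(cv2.findContours(m,0,2)[0],key=cv2.contourArea)
    print([ray(d,q,z)[:2].round(4) for q in cv2.boxPoints(cv2.minAreaRect(c))])
ci=d['img'][120:270,180:400]; cv2.imwrite('pics/crop1.png',cv2.resize(ci,None,fx=3.6,fy=3.6,interpolation=2)[:,:,::-1])
e=snap('side','side1.png'); cv2.imwrite('pics/crop2.png',cv2.resize(e['img'][180:290,200:400],None,fx=4,fy=4,interpolation=2)[:,:,::-1])
print(R.from_rotvec(observe()['ee_rot']).as_matrix().round(3))
```

```text
handle (array([0.44743139, 0.27374335]), np.float64(-179.17879679984395), array([0.0246062 , 0.06176396]))
blade (array([0.49906943, 0.27245699]), np.float64(-178.60665979884155), array([0.01849269, 0.10824212]))
whole (array([0.47204204, 0.2731027 ]), np.float64(179.37944248457654), array([0.02222784, 0.1228765 ]))
ring_clamp 0.96 (array([0.43919567, 0.3330156 ]), np.float64(179.61678906116234), array([0.02709045, 0.12407477]))
[array([0.3785, 0.3466]), array([0.5074, 0.3515]), array([0.5075, 0.321 ]), array([0.3786, 0.3169])]
rail 0.85 (array([0.57715841, 0.11563732]), np.float64(87.94215927261331), array([0.0670672 , 0.16361568]))
[array([0.614 , 0.1765]), array([0.6453, 0.0238]), array([0.5746, 0.0131]), array([0.5442, 0.1635])]
[[ 0.419  0.908  0.   ]
 [ 0.908 -0.419  0.   ]
 [ 0.     0.    -1.   ]]
```

View pics/crop1.png

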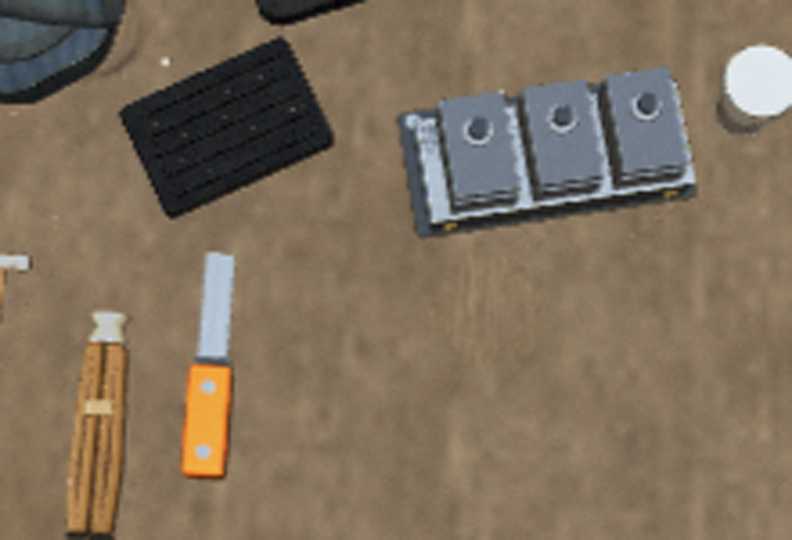

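View pics/crop2.png

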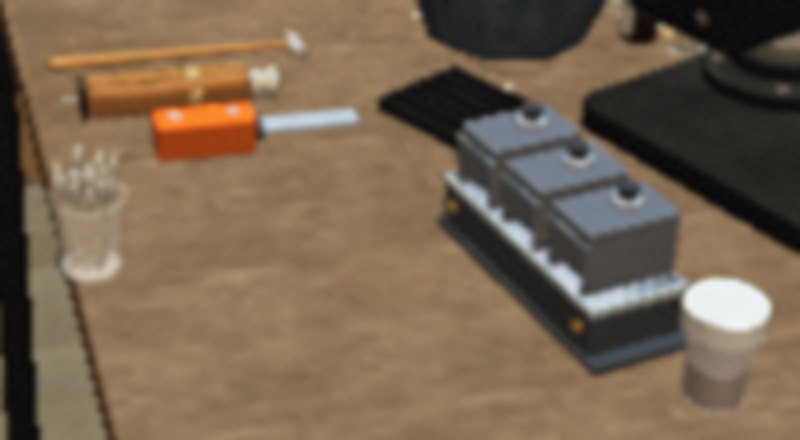

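Run:
```python
from h import *
d=optics.get_image('top')
im=d['img']; hsv=cv2.cvtColor(im,cv2.COLOR_RGB2HSV)
P=lambda u,v,z: ray(d,(180+u/3.6-.36,120+v/3.6-.36),z)[:2].round(4)
m=np.zeros(im.shape[:2],bool); m[215:258,226:250]=1
h=m&(hsv[...,1]>190)&(hsv[...,0]<22)
c=max(cv2.findContours(h.astype(np.uint8),0,2)[0],key=cv2.contourArea)
r=cv2.minAreaRect(c);print(r)
b=np.array([ray(d,q,.026)[:2] for q in cv2.boxPoints(r)]);print(b.round(4),b.mean(0))
print('rear',P(204,476,.026),'front',P(211,364,.026),'tip',P(220,253,.015),'bladeroot',P(212,358,.015))
print('screws',P(480,128,.088),P(563,116,.088),P(648,102,.088))
print('anvil front',P(433,222,.038),P(690,185,.038))
# project model check
def draw(c,ps):
    I=cv2.resize(c['img'],None,fx=4,fy=4,interpolation=2)
    for p in ps:
        u=proj(c,p); cv2.circle(I,tuple(((u+.5)*4-.5).round().astype(int)),2,(255,0,0),-1)
    return I
psi=0.19;o=np.array([.606,.087])
def rp(x,y,z): return [o[0]+np.cos(psi)*x-np.sin(psi)*y,o[1]+np.sin(psi)*x+np.cos(psi)*y,z]
ps=[rp(x,y,.038) for x in(-.03,.03) for y in(-.075,.075)]+[rp(-.03,y,.043) for y in(-.046,0,.046)]+[rp(x,y+k,.076) for k in(-.046,0,.046) for x in (-.028,.028) for y in(-.018,.018)]
gy=np.radians(-4);go=np.array([.447,.2755])
def gp(x,y,z): return [go[0]+np.cos(gy)*x-np.sin(gy)*y,go[1]+np.sin(gy)*x+np.cos(gy)*y,z]
ps+=[gp(x,y,.026) for x in(-.031,.031) for y in(-.012,.012)]+[gp(.097,0,.013),gp(.09,.008,.015),gp(.09,-.008,.015)]
I=draw(d,ps);cv2.imwrite('pics/o1.png',I[480:1080,760:1560,::-1])
e=optics.get_image('side');I=draw(e,ps);cv2.imwrite('pics/o2.png',I[720:1160,840:1600,::-1])
```

```text
((236.94830322265625, 236.62071228027344), (11.792459487915039, 31.308149337768555), 4.763641834259033)
[[0.4162 0.2861]
 [0.4787 0.285 ]
 [0.4778 0.2615]
 [0.4154 0.2628]] [0.44701318 0.27384037]
rear [0.4165 0.2732] front [0.4788 0.2733] tip [0.5448 0.2731] bladeroot [0.4841 0.2739]
screws [0.6025 0.1323] [0.6113 0.0882] [0.6212 0.0428]
anvil front [0.5626 0.1536] [0.5906 0.0106]
```

View pics/o1.png

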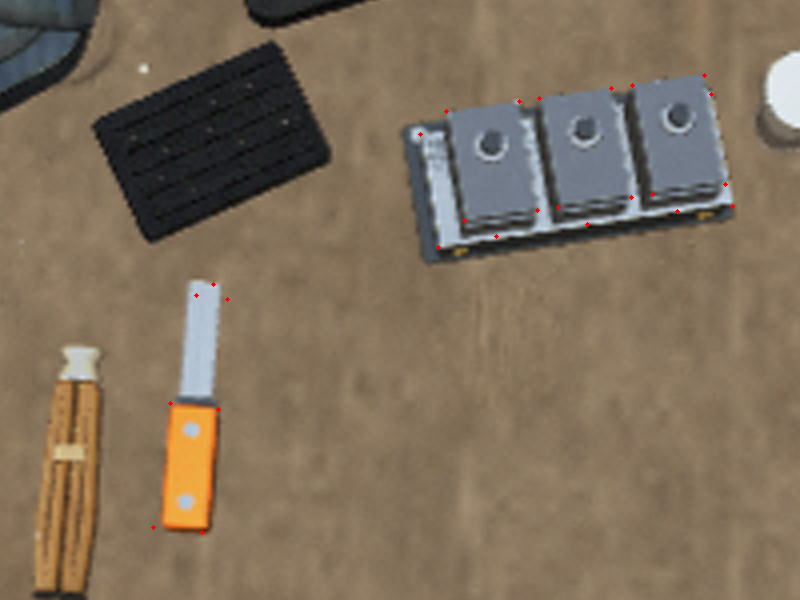

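View pics/o2.png

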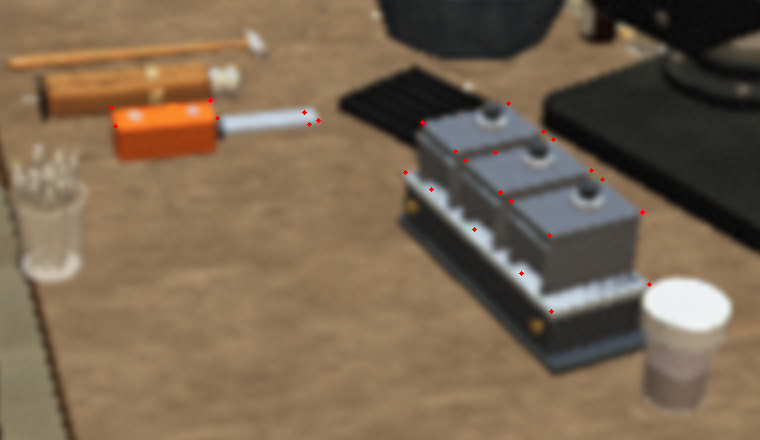

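The handle measures (0.447, 0.274) with yaw about -0.5°. The rail model at (0.606, 0.087) and 0.19 rad fits both views. Next I work out the approach, using a narrowed opening because of the ring clamp.

```bash
cat >> h.py <<'E'
def delta(pos,xang):
    s=observe(); M=R.from_rotvec(s['ee_rot']).as_matrix()
    c,n=np.cos(xang),np.sin(xang); T=np.array([[c,n,0],[n,-c,0],[0,0,-1]]).T
    T=np.array([[c,n,0],[n,-c,0],[0,0,-1.]]) # columns x=(c,n,0), y=(n,-c,0)
    print('lin',(M.T@(np.array(pos)-s['position'])).round(4),'twist',R.from_matrix(M.T@T).as_rotvec().round(4))
E
python3 -c "
from h import *
delta([.446,.2738,.10],np.pi/2-.01)"
```

```text
lin [-0.0897  0.2905  0.1563] twist [ 1.000e-04 -1.000e-04 -4.218e-01]
```

```bash
python3 -m creep '{"linear":[[-0.011,0.036,0.02],[-0.027,0.087,0.047],[-0.045,0.145,0.078],[-0.063,0.203,0.11],[-0.079,0.254,0.137],[-0.087,0.281,0.151],[-0.09,0.29,0.156],[-0.09,0.29,0.156],[-0.09,0.29,0.156]],"twist":[[0,0,-0.06],[0,0,-0.14],[0,0,-0.22],[0,0,-0.3],[0,0,-0.37],[0,0,-0.41],[0,0,-0.422],[0,0,-0.422],[0,0,-0.422]],"fingers":[0.036,0.036,0.036,0.036,0.036,0.036,0.036,0.036,0.036]}' 40
python3 - <<'E'
from h import *
delta([.446,.2738,.028],np.pi/2-.01)
d=optics.get_image('top');cv2.imwrite('pics/t2.png',cv2.resize(d['img'][180:280,180:300],None,fx=5,fy=5,interpolation=2)[:,:,::-1])
d=optics.get_image('side');cv2.imwrite('pics/s2.png',cv2.resize(d['img'][150:270,190:330],None,fx=5,fy=5,interpolation=2)[:,:,::-1])
E
```

```text
t: 2.78
position: [0.4449, 0.2748, 0.101]
ee_rot: [2.231, 2.211, 0.002]
force: [-0.5, 0.0, -0.1]
width: 0.0357
lin [-0.001   0.0011  0.073 ] twist [ 0.0007 -0.0007  0.0011]
```

View pics/t2.png

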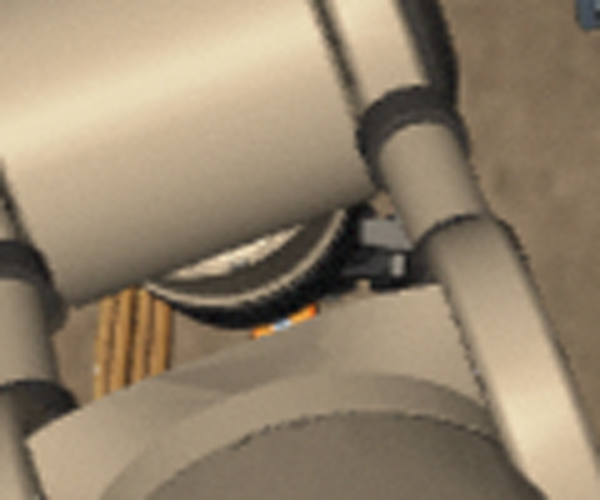

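View pics/s2.png

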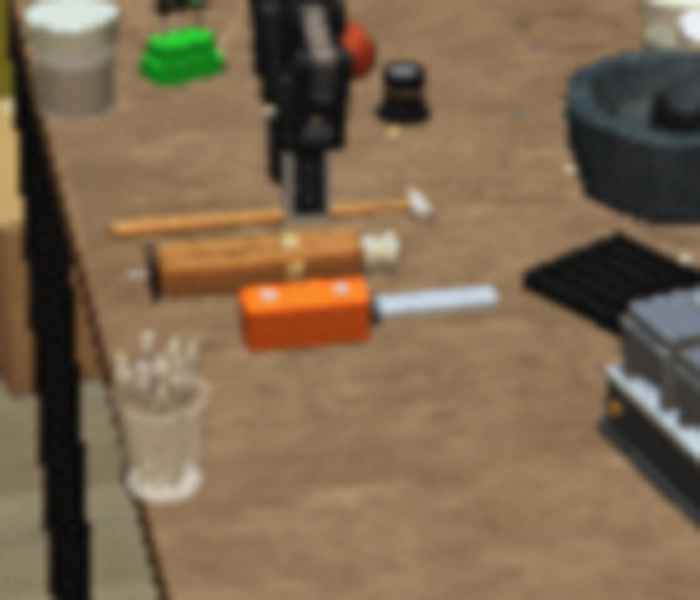

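The fingers are centred above the handle, and the top view is partly hidden by the arm. Now I descend and close.

```bash
python3 -m creep '{"linear":[[-0.001,0.001,0.02],[-0.001,0.001,0.045],[-0.001,0.001,0.062],[-0.001,0.001,0.071],[-0.001,0.001,0.072],[-0.001,0.001,0.072],[-0.001,0.001,0.072],[-0.001,0.001,0.072],[-0.001,0.001,0.072]],"twist":[[0,0,0],[0,0,0],[0,0,0],[0,0,0],[0,0,0],[0,0,0],[0,0,0],[0,0,0],[0,0,0]],"fingers":[0.036,0.036,0.036,0.036,0.036,0.01,0.01,0.01,0.01]}' 60
python3 - <<'E'
from h import *
s=observe();print(s['position'],s['force'])
d=optics.get_image('side');cv2.imwrite('pics/s3.png',cv2.resize(d['img'][150:270,190:330],None,fx=5,fy=5,interpolation=2)[:,:,::-1])
E
```

```text
t: 4.0
position: [0.4468, 0.273, 0.0291]
ee_rot: [2.232, 2.21, 0.002]
force: [-0.3, 0.3, 6.7]
width: 0.0228
[0.44684665 0.27302349 0.02909486] [-0.31432336  0.31687476  6.70891951]
```

View pics/s3.png

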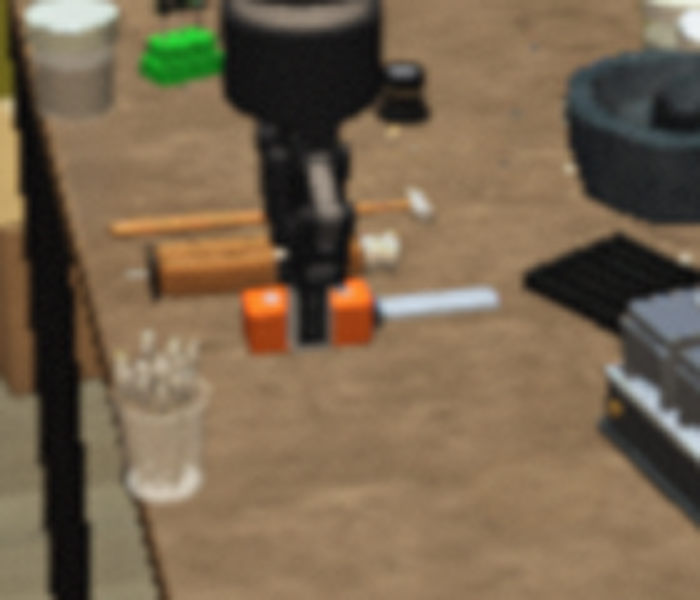

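The handle is gripped (width 22.8 mm). Next I lift and carry the gauge to in front of the left gap.

```bash
cat >> h.py <<'E'
psi=0.19;o=np.array([.606,.087])
def rp(x,y,z): return [o[0]+np.cos(psi)*x-np.sin(psi)*y,o[1]+np.sin(psi)*x+np.cos(psi)*y,z]
def inrail(p):
    a=np.array(p[:2])-o; return np.array([np.cos(psi)*a[0]+np.sin(psi)*a[1],-np.sin(psi)*a[0]+np.cos(psi)*a[1]]).round(4)
E
python3 -c "
from h import *
print(rp(-.157,.046,.059)); delta(rp(-.157,.046,.059),np.pi/2+psi)"
```

```text
[np.float64(0.4431378259176695), np.float64(0.10252134830408384), 0.059]
lin [-0.1705 -0.002  -0.0301] twist [ 0.0013 -0.0006 -0.1999]
```

```bash
python3 -m creep '{"linear":[[0,0,-0.015],[0,0,-0.04],[-0.02,0,-0.055],[-0.055,0,-0.06],[-0.095,0,-0.06],[-0.13,-0.001,-0.06],[-0.155,-0.002,-0.055],[-0.168,-0.002,-0.04],[-0.17,-0.002,-0.032],[-0.17,-0.002,-0.03],[-0.17,-0.002,-0.03]],"twist":[[0,0,0],[0,0,0],[0,0,-0.02],[0,0,-0.06],[0,0,-0.1],[0,0,-0.15],[0,0,-0.18],[0,0,-0.2],[0,0,-0.2],[0,0,-0.2],[0,0,-0.2]],"fingers":[0.01,0.01,0.01,0.01,0.01,0.01,0.01,0.01,0.01,0.01,0.01]}' 60
python3 - <<'E'
from h import *
s=observe();print(s['position'],R.from_rotvec(s['ee_rot']).as_matrix().round(3).tolist(),s['force'],inrail(s['position']))
for c in ['side','top']:
    d=optics.get_image(c)
    for l in ['gauge_tip','gauge_grip']:
        for r in optics.tip_of(c,l)[:1]: w=toworld(d,r['position']);print(c,l,r['confidence'],w.round(4),inrail(w),proj(d,w))
    y0,x0=(190,240) if c=='side' else (140,250)
    cv2.imwrite(f'pics/{c}4.png',cv2.resize(d['img'][y0:y0+100,x0:x0+140],None,fx=5.7,fy=5.7,interpolation=2)[:,:,::-1])
E
```

```text
t: 5.42
position: [0.4429, 0.1033, 0.0585]
ee_rot: [2.0, 2.423, 0.001]
force: [-0.1, 0.3, -0.2]
width: 0.0228
[0.44289921 0.10331403 0.05853405] [[-0.19, 0.982, 0.0], [0.982, 0.19, 0.0], [0.0, 0.0, -1.0]] [-0.09009416  0.28612901 -0.17507144] [-0.1571  0.0468]
side gauge_tip 0.78 [0.5383 0.1188 0.0468] [-0.0605  0.044 ] [305.86424865 228.58339391]
side gauge_grip 0.72 [0.4478 0.1046 0.0443] [-0.1521  0.0472] [267.01622666 237.77548378]
```

View pics/side4.png

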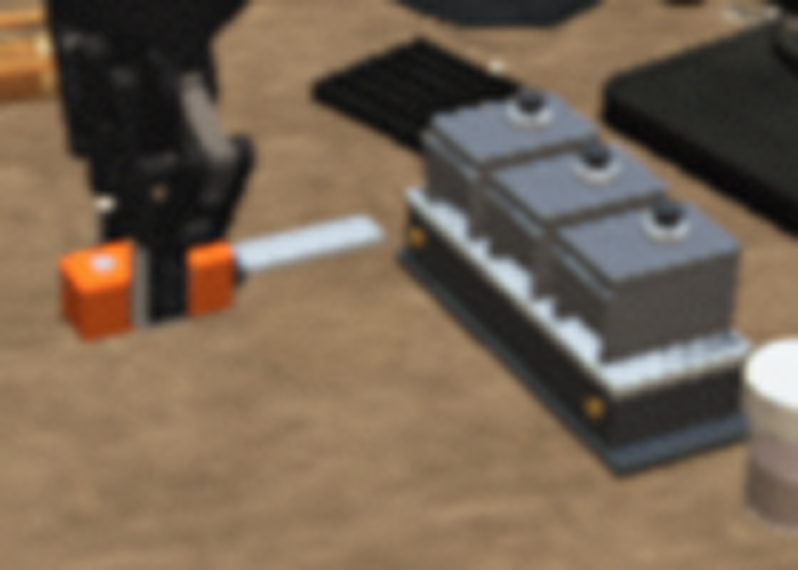

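View pics/top4.png

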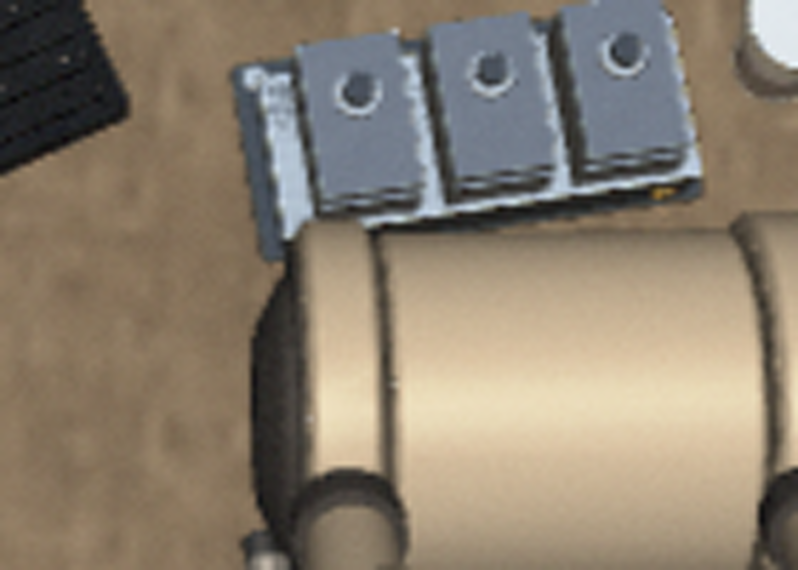

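Run:
```python
from h import *
d=optics.get_image('side')
I=cv2.resize(d['img'],None,fx=6,fy=6,interpolation=2)
ps=[rp(-.0601-.004,.0468+k,.0445) for k in(-.008,.008)]+[rp(-.0601,.0468,.0425),rp(-.126,.0468,.0445)]
ps+=[rp(-.03,y+k,.038) for y in(-.046,0,.046) for k in (-.013,.013)]+[rp(-.03,y,.038) for y in(-.075,.075)]+[rp(-.028,y+k,.076) for k in(-.046,0,.046) for y in(-.018,.018)]
for p in ps:
    u=proj(d,p); cv2.circle(I,tuple(((u+.5)*6-.5).round().astype(int)),2,(255,0,0),-1)
cv2.imwrite('pics/s5.png',I[1200:1700,1560:2300,::-1])
```

```text
(no output)
```

View pics/s5.png

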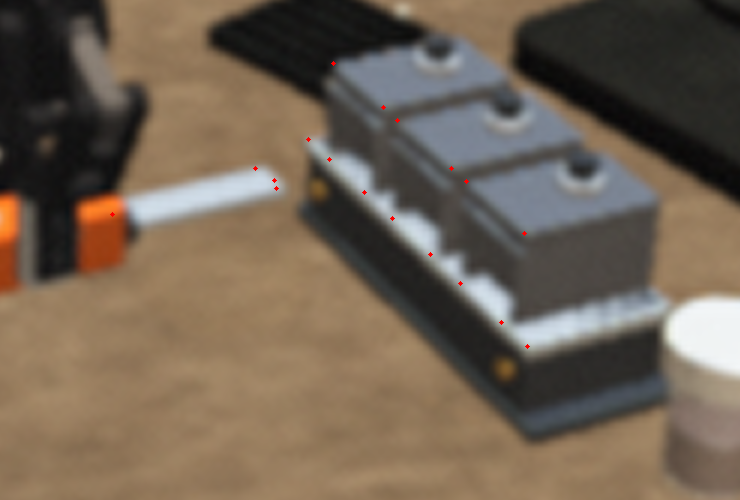

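The blade is level and lined up with the left mouth, with its nose about 28 mm before the front face. I feel in gradually.

```bash
python3 -m creep '{"linear":[[0,0.012,0],[0,0.028,0],[0,0.038,0],[0,0.043,0],[0,0.043,0]],"twist":[[0,0,0],[0,0,0],[0,0,0],[0,0,0],[0,0,0]],"fingers":[0.01,0.01,0.01,0.01,0.01]}'
python3 -m creep '{"linear":[[0,0.003,0],[0,0.006,0],[0,0.008,0]],"twist":[[0,0,0],[0,0,0],[0,0,0]],"fingers":[0.01,0.01,0.01]}'
python3 -c "
from h import *
s=observe();print(s['position'],s['force'],inrail(s['position'])+[.099,0])"
```

```text
t: 6.4
position: [0.485, 0.1109, 0.0582]
ee_rot: [-2.0, -2.422, 0.0]
force: [-1.0, -0.4, -0.8]
width: 0.0229
t: 6.78
position: [0.493, 0.1124, 0.0584]
ee_rot: [2.0, 2.422, 0.0]
force: [0.6, 0.7, -0.5]
width: 0.0229
[0.49300164 0.11241965 0.05837276] [ 0.5807839   0.7012263  -0.46458369] [-0.0072  0.0463]
```

```bash
for i in 1; do
python3 -m creep '{"linear":[[0,0.002,0],[0,0.004,0]],"twist":[[0,0,0],[0,0,0]],"fingers":[0.01,0.01]}'
python3 -m creep '{"linear":[[0,0.002,0],[0,0.003,0]],"twist":[[0,0,0],[0,0,0]],"fingers":[0.01,0.01]}'
python3 -m creep '{"linear":[[0,0.002,0],[0,0.003,0]],"twist":[[0,0,0],[0,0,0]],"fingers":[0.01,0.01]}'; done
```

```text
t: 7.02
position: [0.4968, 0.1132, 0.0583]
ee_rot: [-2.0, -2.422, 0.0]
force: [-0.2, -0.3, -0.7]
width: 0.0226
t: 7.28
position: [0.4999, 0.1138, 0.0583]
ee_rot: [2.0, 2.422, 0.0]
force: [0.5, 0.4, -0.5]
width: 0.0229
t: 7.52
position: [0.5028, 0.1143, 0.0583]
ee_rot: [2.0, 2.422, 0.0]
force: [-0.1, -0.3, -0.1]
width: 0.0228
```

```bash
python3 -m creep '{"linear":[[0,0.003,0],[0,0.006,0],[0,0.009,0],[0,0.010,0]],"twist":[[0,0,0],[0,0,0],[0,0,0],[0,0,0]],"fingers":[0.01,0.01,0.01,0.01]}'
python3 - <<'E'
from h import *
s=observe();print(s['position'],s['force'],inrail(s['position'])+[.099,0])
d=optics.get_image('side');cv2.imwrite('pics/s6.png',cv2.resize(d['img'][190:300,250:400],None,fx=5,fy=5,interpolation=2)[:,:,::-1])
E
```

```text
t: 8.02
position: [0.5127, 0.1162, 0.0583]
ee_rot: [2.0, 2.422, 0.0]
force: [0.5, -0.0, -1.0]
width: 0.0228
[0.51272415 0.11621511 0.05829037] [ 0.49404843 -0.02172983 -0.99984302] [0.0129 0.0463]
```

View pics/s6.png

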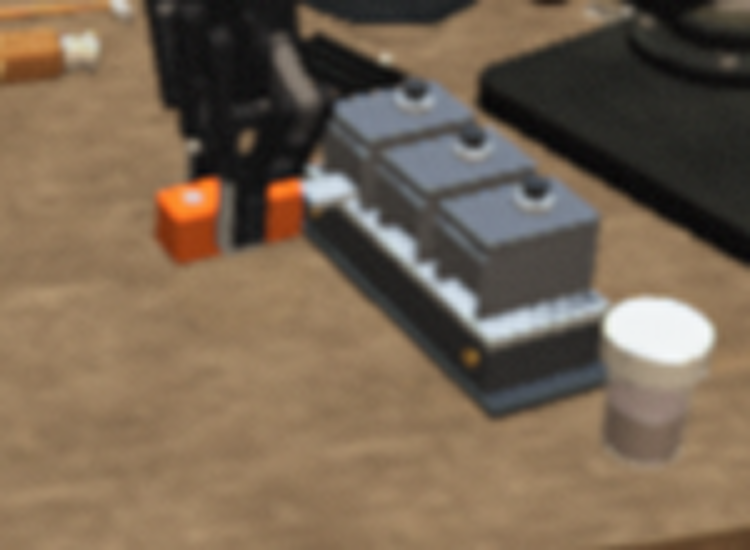

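The blade is 43 mm in with no force, so the left shoe is the slack one. I withdraw and go to the middle gap.

```bash
python3 -m creep '{"linear":[[0,-0.012,0],[0,-0.032,0],[0,-0.05,0],[0,-0.06,0],[-0.012,-0.062,0],[-0.032,-0.062,0],[-0.044,-0.061,0],[-0.046,-0.052,0],[-0.046,-0.04,0],[-0.046,-0.032,0],[-0.046,-0.028,0],[-0.046,-0.028,0]],"twist":[[0,0,0],[0,0,0],[0,0,0],[0,0,0],[0,0,0],[0,0,0],[0,0,0],[0,0,0],[0,0,0],[0,0,0],[0,0,0],[0,0,0]],"fingers":[0.01,0.01,0.01,0.01,0.01,0.01,0.01,0.01,0.01,0.01,0.01,0.01]}'
python3 -m creep '{"linear":[[0,0.003,0],[0,0.006,0],[0,0.008,0]],"twist":[[0,0,0],[0,0,0],[0,0,0]],"fingers":[0.01,0.01,0.01]}'
python3 -c "
from h import *
s=observe();print(s['position'],s['force'],inrail(s['position'])+[.099,0])"
```

```text
t: 9.57
position: [0.4937, 0.0661, 0.0582]
ee_rot: [-2.0, -2.423, 0.0]
force: [0.3, 0.4, -1.4]
width: 0.0228
t: 9.95
position: [0.5009, 0.0672, 0.058]
ee_rot: [-2.0, -2.421, 0.002]
force: [-1.4, 0.4, -2.6]
width: 0.0229
[0.50093158 0.0672232  0.05799797] [-1.40426676  0.39863979 -2.59736198] [-0.0079  0.0004]
```

Depth is about 22 mm and contact with the lead-in is starting (-1.4 N along, -2.6 N down). I go on in small steps.

```bash
python3 -m creep '{"linear":[[0,0.001,0],[0,0.002,0]],"twist":[[0,0,0],[0,0,0]],"fingers":[0.01,0.01]}'
python3 -m creep '{"linear":[[0,0.001,0],[0,0.002,0]],"twist":[[0,0,0],[0,0,0]],"fingers":[0.01,0.01]}'
python3 -m creep '{"linear":[[0,0.001,0],[0,0.002,0]],"twist":[[0,0,0],[0,0,0]],"fingers":[0.01,0.01]}'
python3 -c "
from h import *
s=observe();print(s['position'],s['force'],inrail(s['position'])+[.099,0])"
```

```text
t: 10.2
position: [0.5026, 0.0676, 0.0578]
ee_rot: [-1.999, -2.421, 0.002]
force: [-2.4, -0.4, -4.3]
width: 0.0229
t: 10.45
position: [0.5046, 0.068, 0.0578]
ee_rot: [-1.999, -2.421, 0.002]
force: [-3.3, -0.0, -4.7]
width: 0.0227
t: 10.7
position: [0.5072, 0.0684, 0.0581]
ee_rot: [-2.0, -2.422, 0.001]
force: [-3.9, -0.5, -4.3]
width: 0.0227
[0.50715638 0.06837729 0.05813765] [-3.89272862 -0.47610707 -4.30849144] [-0.0016  0.0004]
```

```bash
python3 -m creep '{"linear":[[0,0.002,0],[0,0.003,0]],"twist":[[0,0,0],[0,0,0]],"fingers":[0.01,0.01]}'
python3 -m creep '{"linear":[[0,0.002,0],[0,0.003,0]],"twist":[[0,0,0],[0,0,0]],"fingers":[0.01,0.01]}'
python3 -m creep '{"linear":[[0,0.002,0],[0,0.004,0]],"twist":[[0,0,0],[0,0,0]],"fingers":[0.01,0.01]}'
python3 -c "
from h import *
s=observe();print(s['position'],s['force'],inrail(s['position'])+[.099,0])"
```

```text
t: 10.95
position: [0.5104, 0.069, 0.0582]
ee_rot: [-2.0, -2.422, -0.0]
force: [-4.0, -0.6, -5.3]
width: 0.0226
t: 11.2
position: [0.5141, 0.0695, 0.0585]
ee_rot: [2.0, 2.421, 0.002]
force: [-2.1, -0.0, -5.5]
width: 0.0231
t: 11.45
position: [0.5175, 0.0703, 0.0583]
ee_rot: [2.0, 2.422, 0.001]
force: [-2.6, -1.0, -4.3]
width: 0.0228
[0.51753473 0.07028705 0.05834616] [-2.6305604  -1.04538451 -4.28936511] [0.009  0.0003]
```

Steady drag of about 3–4 N with about 4–5 N down past 29 mm: this is the sprung shoe. I go in to about 52 mm, then lower until the blade rests on the anvil.

```bash
python3 -m creep '{"linear":[[0,0.002,0],[0,0.005,0],[0,0.008,0],[0,0.011,0],[0,0.013,0],[0,0.013,0]],"twist":[[0,0,0],[0,0,0],[0,0,0],[0,0,0],[0,0,0],[0,0,0]],"fingers":[0.01,0.01,0.01,0.01,0.01,0.01]}'
python3 -m creep '{"linear":[[0,0,0.0005],[0,0,0.001],[0,0,0.001]],"twist":[[0,0,0],[0,0,0],[0,0,0]],"fingers":[0.01,0.01,0.01]}'
python3 -m creep '{"linear":[[0,0,0.0005],[0,0,0.001],[0,0,0.001]],"twist":[[0,0,0],[0,0,0],[0,0,0]],"fingers":[0.01,0.01,0.01]}'
python3 - <<'E'
from h import *
s=observe();print(s['position'],s['force'],inrail(s['position'])+[.099,0])
d=optics.get_image('side');cv2.imwrite('pics/s7.png',cv2.resize(d['img'][190:300,250:400],None,fx=5,fy=5,interpolation=2)[:,:,::-1])
E
```

```text
t: 12.2
position: [0.5304, 0.0728, 0.0584]
ee_rot: [2.0, 2.422, 0.001]
force: [-0.7, -0.5, -6.2]
width: 0.0226
t: 12.58
position: [0.5304, 0.0728, 0.0574]
ee_rot: [2.0, 2.422, 0.001]
force: [-0.3, -0.6, -4.7]
width: 0.0231
t: 12.95
position: [0.5304, 0.0727, 0.0565]
ee_rot: [2.0, 2.422, 0.001]
force: [1.0, 0.6, -3.6]
width: 0.0228
[0.53037875 0.07273689 0.05652756] [ 1.00677642  0.569816   -3.59901427] [0.022  0.0003]
```

View pics/s7.png

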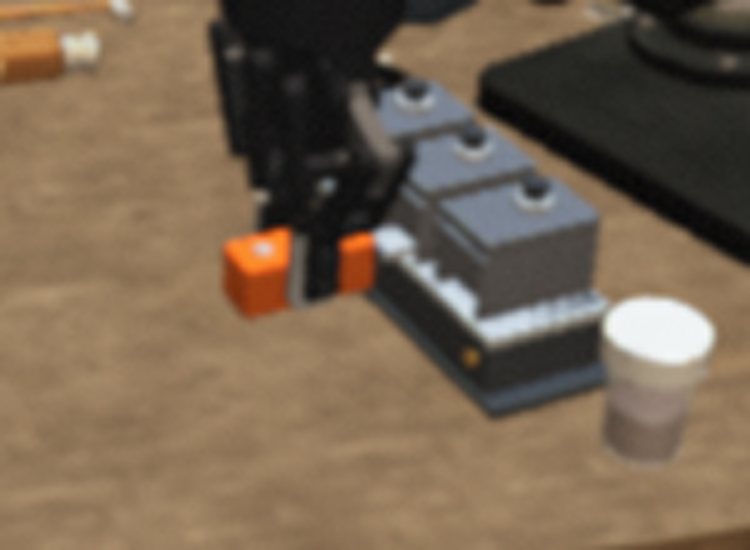

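```bash
python3 -m creep '{"linear":[[0,0,0.0003],[0,0,0.0005],[0,0,0.0005]],"twist":[[0,0,0],[0,0,0],[0,0,0]],"fingers":[0.01,0.01,0.01]}'
python3 -m creep '{"linear":[[0,0,0.0003],[0,0,0.0005],[0,0,0.0005]],"twist":[[0,0,0],[0,0,0],[0,0,0]],"fingers":[0.01,0.01,0.01]}'
```

```text
t: 13.38
position: [0.5303, 0.0727, 0.0561]
ee_rot: [2.0, 2.422, 0.001]
force: [0.7, 1.4, -1.2]
width: 0.0227
t: 13.75
position: [0.5303, 0.0727, 0.0559]
ee_rot: [2.0, 2.422, 0.001]
force: [-2.0, 0.9, 5.5]
width: 0.0231
```

The blade is seated on the anvil (the force has turned upward). I ease 0.3 mm and release slowly.

```bash
python3 -m creep '{"linear":[[0,0,-0.0003],[0,0,-0.0003],[0,0,-0.0003],[0,0,-0.0003],[0,0,-0.0003],[0,0,-0.0003]],"twist":[[0,0,0],[0,0,0],[0,0,0],[0,0,0],[0,0,0],[0,0,0]],"fingers":[0.01,0.01,0.026,0.034,0.045,0.05]}' 20
python3 - <<'E'
from h import *
s=observe();print(s['position'],s['force'],s['width'])
d=optics.get_image('side');cv2.imwrite('pics/s8.png',cv2.resize(d['img'][190:300,250:400],None,fx=5,fy=5,interpolation=2)[:,:,::-1])
E
```

```text
t: 14.5
position: [0.5299, 0.0727, 0.0555]
ee_rot: [-2.0, -2.422, 0.0]
force: [0.3, 0.1, -1.0]
width: 0.0498
[0.52992077 0.07268643 0.05545913] [ 0.31314494  0.13513627 -0.97142128] 0.04984247550636479
```

View pics/s8.png

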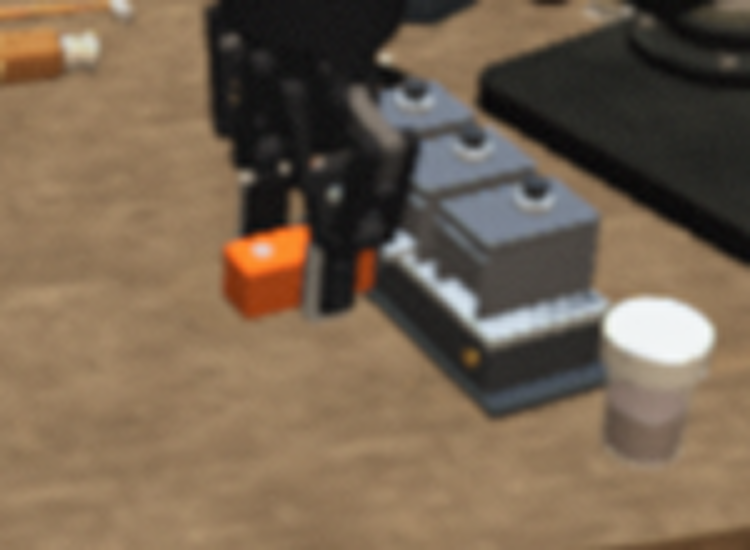

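The gauge stays level. I retreat straight up and then back.

```bash
python3 -m creep '{"linear":[[0,0,-0.01],[0,0,-0.03],[0,0,-0.06],[0,0,-0.1],[0,-0.03,-0.14],[0,-0.06,-0.17],[0,-0.08,-0.19],[0,-0.085,-0.195],[0,-0.085,-0.195]],"twist":[[0,0,0],[0,0,0],[0,0,0],[0,0,0],[0,0,0],[0,0,0],[0,0,0],[0,0,0],[0,0,0]],"fingers":[0.05,0.05,0.05,0.05,0.05,0.05,0.05,0.05,0.05]}'
python3 - <<'E'
from h import *
s=observe();print(s['position'],s['force'])
d=optics.get_image('side')
for l in ['gauge_grip','gauge','white_jar','swab_cup','ring_clamp','hammer']:
    for r in optics.tip_of('side',l)[:1]: w=toworld(d,r['position']);print(l,r['confidence'],w.round(4),inrail(w))
I=cv2.resize(d['img'],None,fx=5,fy=5,interpolation=2)
for p in [rp(-.075+a,b,.0535) for a in(-.031,.031) for b in(-.012,.012)]+[rp(-.075-.031,-.012,.0275)]:
    u=proj(d,p); cv2.circle(I,tuple(((u+.5)*5-.5).round().astype(int)),2,(0,0,255),-1)
cv2.imwrite('pics/s9.png',I[950:1500,1250:2000,::-1])
cv2.imwrite('pics/s9f.png',d['img'][:,:,::-1])
E
```

```text
t: 15.68
position: [0.4468, 0.0567, 0.2508]
ee_rot: [2.0, 2.422, 0.001]
force: [0.7, -0.0, 0.6]
width: 0.0501
[0.44679115 0.05665344 0.25080214] [ 0.68509542 -0.04539711  0.60902736]
gauge_grip 0.86 [0.5328 0.076  0.0384] [-0.074  0.003]
gauge 0.85 [0.5337 0.0739 0.027 ] [-0.0735  0.0008]
white_jar 0.82 [ 0.6465 -0.0271 -0.0022] [ 0.0182 -0.1197]
swab_cup 0.66 [0.3591 0.1594 0.0031] [-0.2288  0.1178]
ring_clamp 0.55 [0.3586 0.1553 0.0037] [-0.2301  0.1138]
hammer 0.7 [ 4.537e-01  4.036e-01 -2.000e-04] [-0.0898  0.3397]
```

View pics/s9.png

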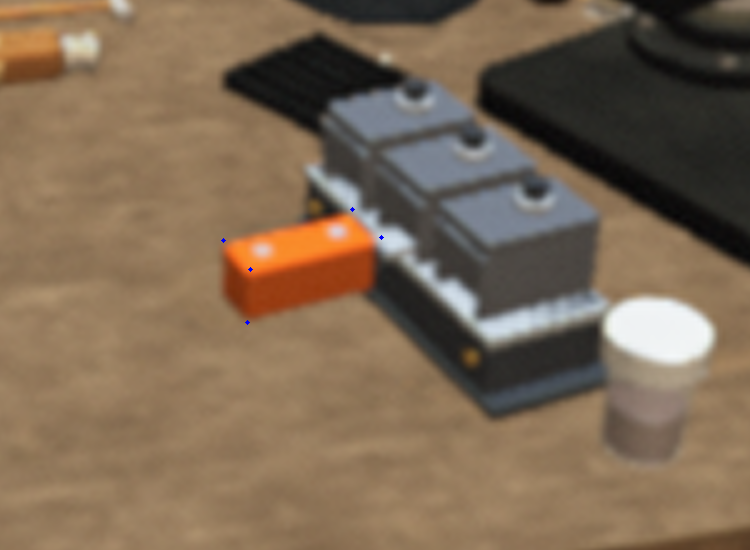

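View pics/s9f.png

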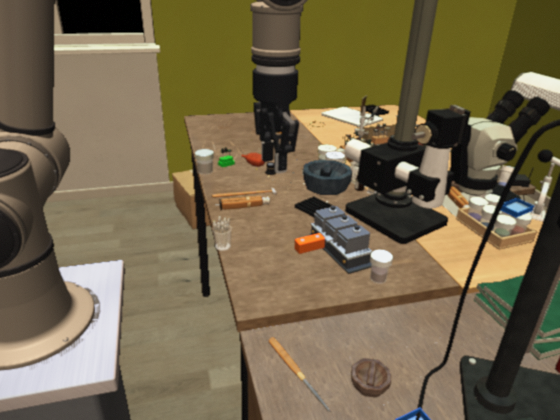

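The view shows the gauge sticking level in the middle gap, its handle spanning (225–375, 215–318) in the crop. The handle is centred at rail x ≈ -75 mm, so the blade is about 51 mm in. The other objects have not moved. The network's low-confidence ring_clamp hit lies on the swab cup, but in the picture the clamp is at its original place (244,202).

```bash
python3 -c "
from h import *
print(manip.hand_in())"
```

```text
the job is handed in; nothing more can be done
None
```

The gauge is in the middle gap, under the sprung shoe, and the job is handed in at about 16 s of the 53 s allowed.

- **Left gap:** the blade passed to about 43 mm with no force, so that shoe is the slack one.
- **Middle gap:** I felt the lead-in from about 22 mm. After that there was a drag of 2–4 N with 4–6 N pressing down, which is the sprung shoe. The drag reading fell to about 1 N once I stopped at full depth.
- **Right gap:** I did not probe it; it must be the stuck one by elimination.

I pushed the blade in to about 51 mm of its 66 mm, lowered it onto the anvil, let go and backed the arm clear.

**Last checks:** the side picture shows the gauge sticking out level and straight from the middle gap, with nothing touching it. The swab cup, jar and hammer measured within about 5 mm of where they started, which is about the accuracy of the networks. The final ring-clamp detection was wrong: it landed on the swab cup. In the picture itself the clamp is where it was.

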